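Gauge a turned spindle and hold it up level

ROBOT

A 6-joint arm with a two-finger parallel gripper is mounted at the origin on the work surface. World frame = base frame: x ahead of the robot, y to its left, z up, the work surface at z = 0. Lengths are in m, angles in degrees, forces in N, time in s.
With the tool pointing down it reaches from about 0.4 to 0.825 m from the base axis. Payload 7 kg.
Tool frame: the origin (TCP) lies at the centre of the arm's flange, where the gripper is bolted on; the fingertips stand 178 mm ahead of it and the grasp point (between the pads) lies 159 mm ahead of it; z points along the fingers, y is the line along which they close (so a half turn about z gives the same grasp; the last joint's range is limited). The gripper opens to 88 mm and grips with 3 to 60 N. Pads are 19 mm wide; open, the fingers measure 130 mm over their backs; the gripper's body (78 mm by 193 mm) begins 47 mm behind the grasp point.
Start: joints at [93.455, 20.546, 0.682, 0, -70.136, -16.507], TCP at [0.152, 0.658, 0.405] pointing down, gripper open.
Joint ranges: [-176.03, 176.03], [-82.01, 121.73], [-58.28, 71.71], [-173.87, 95.51], [-174.79, -0.11], [-173.66, 173.66]. Speed limits (degrees/s): [136.94, 136.94, 172.46, 180, 180, 180].

INTERFACE

Orientations are given as [roll, pitch, yaw] about the fixed x, y, z axes, in that order (R = Rz(yaw) Ry(pitch) Rx(roll)).
In Python, from plant import telemetry, snapshot, workorder, nets gives the robot as it stands.
- The arm moves only by the shell command python3 -m creep 'ROWS'. ROWS is JSON, a list that holds one entry, the list of rows, each a list of 5 numbers: the shift along the tool's x, y, z normalised to -1 to 1, where 1 is 0.2 m, then the turn about the tool's z normalised to -1 to 1, where 1 is pi/2 rad, then the opening, from 0 (shut) to 1 (fully open). In form: [[[x, y, z, spin, hand], ...]]. A call has 1 to 8 rows; each row shifts and turns the commanded pose from where the row before left it, along the tool's axes as they then stand; what a row does not reach is not made up. A row lasts 1/12 s, in which the tool goes at most 41.7 mm and 7.16 degrees, less where a joint would pass 70% of its speed; a pose out of reach is approached as far as the arm can. A call with a number of a shift or a turn outside -1 to 1 is refused whole. A call with a gripper value outside its range is refused whole. The fingers move at their own pace and stop on an object; the grip force is fixed at half the most. Time passes only in rows, so rows that do not move let the fingers close. It gives the time, the measured TCP pose, the force, the opening and the grip force at its end, in the units of the state.
- telemetry.get_obs(): the state, without advancing time (a new reading comes with each control period).
- snapshot(name): name is "side" or "top" or "wrist"; returns a dict with "frame" (384x512x3 uint8, red, green, blue), "fx", "fy", "cx", "cy" (pixels), "rvec" (rotation vector, rad) and "tvec" (3), from world to camera coordinates, as OpenCV has them; the wrist camera has in their place "mount" (4x4, takes a point from camera to tool coordinates, whose origin is the TCP and whose axes are the flange's). Camera axes: x right, y down, z forward; pixel columns grow to the right and rows downward; lengths in m; the calibration is good to about 2 mm. A picture is of the moment at which its call begins: read the wrist's pose just before it. There is no depth.
- workorder.close_job(): hands the job in; it is judged then, once.
Trained networks look in a picture, given as the dict that the camera call returned (one of the last four; its "shot" number tells which), for a name from the list of things; names that differ only in an ending like _2 or _b are one class to them, and where a whole thing is asked for, a point or a joint stands for the part that bears it (a point fixed in the world has none). Each returns a list of dicts, best first, with "confidence" (0 to 1); they miss things now and then, are a little off and sometimes report something else, mostly with a low value. They report only what shows in the picture. A call takes as long as a camera call.
- nets.find_in(picture, query): "uv" ([column, row] in pixels, amid what is visible of it).
- nets.masks_of(picture, query): "region" (384x512 bool, what is visible of it) and "uv" ([column, row] in pixels, amid what is visible of it).
- nets.landmark_of(picture, query): "uv" ([column, row] in pixels: a listed point, or the origin of a listed thing).
The state is a dict: "clock": time; "joint_pos": joint angles; "qvel": joint speeds; "tau": joint torques, N m; "tool_pos": TCP position; "orientation": TCP orientation; "force": force on the tool from outside, world axes, zero at the start; "moment": the same for the moment, N m; "opening": finger opening in m; "gripper_force": force on a finger pad.
Only numpy, scipy, OpenCV 4.12 (cv2) and the standard library are available. Lean on these libraries where they do the work, as an engineer would, in place of code of your own. Each camera call takes 0.05 s, during which the arm holds its last target. There are 200 camera calls.

TASK

Gently press the red knob of the drop gauge down until its foot rests on the wooden spindle, keep it there for about a second, and let it spring all the way back up. Then lift the spindle off its two V-rests, bring it out from under the gauge without tipping it, and finish while holding it in the gripper, level and still, at least 10 cm higher than where it lay and touching nothing but the fingers. Leave the log, the wood slice and the glue bottle alone.

Things in the scene. Friction and masses are not known exactly. Their poses are not given: they have to be found in the camera images.
- stand: Fixed gauge stand: green base plate 100 x 360 x 15 mm, long side along the stand's y axis (y -140 to +220 mm), with two light-wood V-rests (16 mm thick along y, lips 63 mm high) at y = -105 and +105 mm that carry the spindle. Origin: on the bench surface, midway between the rests; x across the spindle, z up. Both its x sides are open: the spindle can leave that way.
- guide_arm (a point): Tip of the stand's green guide arm, at its underside, at stand y = +85 mm, 140 mm above the bench. The arm (32 mm wide, 25 mm high) is fixed, lies over the spindle's +y end and runs in +y to a steel column (36 x 36 mm, 215 mm high) at stand y = +190 mm.
- gauge (a joint): Travel of the drop gauge's vertical slide in m: 0 = up (sprung, its rest state), grows as the knob is pressed down; stop at 0.050. It reads about 0.045 when the foot sits on the spindle lying in its rests. The upward spring needs about 2 N to start and 5 N at 0.045; let go, it rises by itself.
- gauge_knob (a point): Centre of the flat top of the gauge's red knob (30 mm diameter, 14 mm high, on a 10 mm steel shaft), 232 mm above the bench when up, above the V-rest at stand y = +105 mm. It moves with the slide. Press it from above.
- gauge_foot (a point): Brass foot disc of the gauge, 24 mm diameter, 8 mm high, on the bottom of the slide, directly below the knob. The point: centre of its underside, 125 mm above the bench when up, which is 45 mm above the top of the spindle in its rests.
- spindle: Loose turned light-wood chair spindle: round rod, 30 mm diameter, 290 mm long overall, 36 mm beads 62 mm either side of the middle; 0.11 to 0.23 kg. Origin: on its axis at mid-length = centre of mass; y axis along the rod. It lies level, axis 65 mm above the bench, along the stand's y axis, its plain middle (50 mm each way) free to grip. It must rise 15 to 20 mm to clear the V-rests.
- log: Bystander: short upright log with bark, 52 mm diameter, 75 mm high. Origin: centre of its underside.
- slice: Bystander: round wood slice with bark rim, 76 mm diameter, 12 mm thick, lying flat. Origin: centre of its underside.
- glue: Bystander: white glue bottle with red cap, 44 mm diameter, 95 mm high, upright. Origin: centre of its underside.

How it is judged:
By the outcome, as a careful person would: the job done as asked, in the order asked, and still so for the second after the job is handed in, while the arm keeps its last pose, push and grip.
It also fails if it takes over 58 s, if anything falls off the work surface, if the arm or the gripper's body presses on something with over 40 N, if the wrist force passes 120 N, or if a joint passes its speed limit or range.

## Working session

There is one attempt and no reset: what is moved stays moved. The work goes in short steps, Python scripts to look and compute and a shell command to move; the robot and the scene stay as the last step left them, time stands still between calls to the robot, and variables do not carry over. Pictures are saved under pics/ and viewed, at most 10 in all, crops included, and the job is handed in when it is done.

```bash
mkdir -p pics; cat > h.py <<'E'
import numpy as np,cv2
from plant import telemetry,snapshot,workorder,nets
from scipy.spatial.transform import Rotation as Ro
def cam(name):
    o=telemetry.get_obs(); s=snapshot(name)
    if name=="wrist":
        T=np.eye(4);T[:3,:3]=Ro.from_euler('xyz',o['orientation'],degrees=True).as_matrix();T[:3,3]=o['tool_pos']
        W=np.linalg.inv(T@np.array(s['mount']))
    else:
        W=np.eye(4);W[:3,:3]=cv2.Rodrigues(np.array(s['rvec'],float))[0];W[:3,3]=np.ravel(s['tvec'])
    K=np.array([[s['fx'],0,s['cx']],[0,s['fy'],s['cy']],[0,0,1.]])
    return s,K@W[:3],K,W
def tri(obs): # [(P,uv)]
    A=np.vstack([np.array([u*P[2]-P[0],v*P[2]-P[1]])/np.linalg.norm(P[2,:3]) for P,(u,v) in obs])
    x=np.linalg.lstsq(A[:,:3],-A[:,3],rcond=None)[0]
    r=[np.round(proj(P,x)-np.array(uv),1).tolist() for P,uv in obs]
    return x,r
def proj(P,x):
    q=P@np.append(x,1);return q[:2]/q[2]
def atz(P,uv,z):
    u,v=uv;A=np.array([u*P[2]-P[0],v*P[2]-P[1]]);return np.append(np.linalg.solve(A[:,:2],-A[:,3]-A[:,2]*z),z)
def save(s,n): cv2.imwrite(f'pics/{n}.png',s['frame'][:,:,::-1])
E
python3 - <<'E'
from h import *
o=telemetry.get_obs();print(o)
P={}
for c in("side","top","wrist"):
    s,P[c],K,W=cam(c);save(s,c+"0")
    print(c,"campos",np.round(-W[:,:3][:3].T@W[:3,3],3))
    for q in("stand","guide_arm","gauge_knob","gauge_foot","spindle","log","slice","glue"):
        print(c,q,[(np.round(d['uv'],1).tolist(),round(d['confidence'],2)) for d in nets.landmark_of(s,q)[:2]])
a=[cv2.imread(f'pics/{c}0.png') for c in("side","top")]
cv2.imwrite('pics/m0.png',cv2.resize(np.hstack(a),(800,300)))
E
```

```text
{'clock': 0.0, 'joint_pos': array([ 9.34558003e+01,  2.05900151e+01,  6.33948497e-01, -2.02983181e-02,
       -7.01341043e+01, -1.65064157e+01]), 'qvel': array([ 0.06257348, -0.05593342,  0.02854656,  0.0269916 ,  0.06748065,
        0.05048633]), 'tau': array([ 5.16867863e-05, -5.82704008e+01,  2.93071014e+01,  6.99741930e+00,
        7.19486197e-03, -1.48699041e-04]), 'tool_pos': array([0.15238482, 0.65737581, 0.40373924]), 'orientation': array([ 1.79908123e+02, -7.32672037e-03, -1.30575223e+01]), 'force': array([-0.65546645, -0.34061665, -0.19207573]), 'moment': array([ 0.03763749,  0.02997083, -0.01617885]), 'gripper_force': 0.0, 'opening': 0.08733946021315306}
side campos [ 0.466 -0.63   0.828]
side stand [([225.8, 292.9], 0.83), ([305.6, 290.7], 0.72)]
side guide_arm [([196.9, 237.3], 0.8)]
side gauge_knob [([185.6, 204.9], 0.54)]
side gauge_foot [([192.0, 235.1], 0.69)]
side spindle [([214.3, 272.6], 0.67)]
side log []
side slice [([232.8, 231.7], 0.81)]
side glue [([269.0, 260.5], 0.62)]
top campos [ 0.523 -0.029  0.895]
top stand [([311.7, 239.3], 0.7)]
top guide_arm [([285.5, 261.3], 0.61), ([333.2, 159.4], 0.44)]
top gauge_knob [([276.7, 268.6], 0.88)]
top gauge_foot [([278.4, 270.0], 0.32)]
top spindle [([311.8, 242.8], 0.85)]
top log [([334.4, 161.7], 0.55)]
top slice [([235.4, 208.2], 0.92)]
top glue [([285.8, 183.4], 0.84)]
wrist campos [0.215 0.64  0.384]
wrist stand []
wrist guide_arm []
wrist gauge_knob []
wrist gauge_foot []
wrist spindle []
wrist log []
wrist slice []
wrist glue []
```

```bash
python3 - <<'E'
from h import *
_,S,_,_=cam("side");_,T,_,_=cam("top")
d=dict(stand=((225.8,292.9),(311.7,239.3)),arm=((196.9,237.3),(285.5,261.3)),knob=((185.6,204.9),(276.7,268.6)),foot=((192,235.1),(278.4,270)),spindle=((214.3,272.6),(311.8,242.8)),slice=((232.8,231.7),(235.4,208.2)),glue=((269,260.5),(285.8,183.4)))
for k,(a,b) in d.items():
    x,r=tri([(S,a),(T,b)]);print(k,x.round(3),r)
print('log',atz(T,(334.4,161.7),0))
E
```

```text
stand [ 0.536 -0.17  -0.012] [[0.6, -0.1], [-0.1, 0.6]]
arm [ 0.493 -0.096  0.137] [[-0.0, 0.0], [0.0, -0.0]]
knob [ 0.484 -0.073  0.226] [[0.4, -0.0], [-0.0, 0.5]]
foot [ 0.48  -0.083  0.133] [[-1.7, 0.2], [0.2, -1.8]]
spindle [ 0.523 -0.157  0.07 ] [[3.1, -0.5], [-0.2, 3.2]]
slice [ 0.604  0.007 -0.01 ] [[1.7, -0.4], [-0.2, 1.9]]
glue [ 0.667 -0.111 -0.012] [[0.2, -0.1], [-0.0, 0.2]]
log [ 0.71783431 -0.22396812  0.        ]
```

View pics/m0.png

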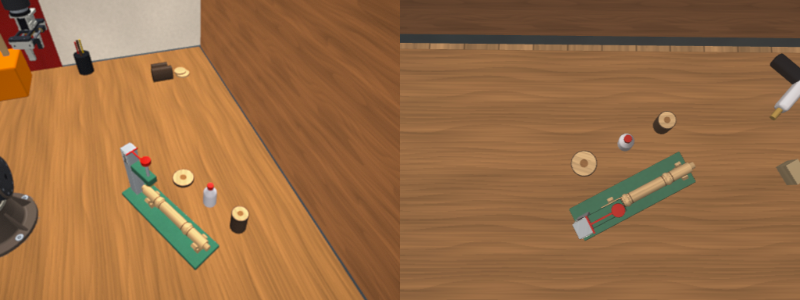

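The pictures show the stand running diagonally, with the column and red knob at its near-left end: knob at (145,160) in the side half and (617,210) in the top half. The slice, bottle and log stand on the +x side, so the spindle will leave on the -x side, towards the robot. I'll go up, turn and head over.

```bash
cat >> h.py <<'E'
def go(target,yaw=None):
    o=telemetry.get_obs();R=Ro.from_euler('xyz',o['orientation'],degrees=True)
    d=R.inv().apply(np.array(target)-o['tool_pos'])/0.2
    print('tool',o['tool_pos'].round(4),o['orientation'].round(2),'shift',d.round(4),'spin',None if yaw is None else round(-((yaw-o['orientation'][2]+180)%360-180)/90,4))
E
python3 -m creep '[[[0,0,-0.06,0.078,0],[0,0,-0.06,0.078,0],[0,0,-0.06,0.078,0],[0,0,-0.06,0.078,0],[0,0,-0.06,0.078,0],[0,0,-0.06,0.078,0],[0,0,-0.06,0.078,0],[0,0,0,0,0]]]'
python3 -c "
from h import *
go([0.42,0.35,0.48],-62);go([0.52,-0.14,0.48],-62)"
```

```text
clock: 2.12
tool_pos: [0.1526, 0.6578, 0.4915]
orientation: [-179.9, 0.2, -62.5]
force: [0.5, -0.3, 1.8]
opening: 0.0394
gripper_force: 0.0
tool [0.1526 0.6578 0.4915] [-179.86    0.18  -62.51] shift [ 1.9823 -0.4755  0.0524] spin -0.0057
tool [0.1526 0.6578 0.4915] [-179.86    0.18  -62.51] shift [4.3864 0.2119 0.043 ] spin -0.0057
```

```bash
python3 -m creep '[[[0.18,-0.043,0.005,0,0],[0.18,-0.043,0.005,0,0],[0.18,-0.043,0.005,0,0],[0.18,-0.043,0.005,0,0],[0.18,-0.043,0.005,0,0],[0.18,-0.043,0.005,0,0],[0.18,-0.043,0.005,0,0],[0.18,-0.043,0.005,0,0]]]' | head -2
python3 -m creep '[[[0.18,-0.043,0.005,0,0],[0.18,-0.043,0.005,0,0],[0.18,-0.043,0.005,0,0],[0.18,0.05,0,0,0],[0.18,0.05,0,0,0],[0.18,0.05,0,0,0],[0.18,0.05,0,0,0],[0.18,0.05,0,0,0]]]' | head -2
python3 -m creep '[[[0.18,0.05,0,0,0],[0.18,0.05,0,0,0],[0.18,0.05,0,0,0],[0.15,0.05,0,0,0],[0.1,0.05,0,0,0],[0.05,0.04,0,0,0],[0,0,0,0,0],[0,0,0,0,0]]]'
python3 -c "
from h import *
go([0.484,-0.073,0.48],-62)
s,P,K,W=cam('wrist');save(s,'w1')
for q in('guide_arm','gauge_knob','gauge_foot','spindle','stand'): print(q,[(np.round(d['uv'],1).tolist(),round(d['confidence'],2)) for d in nets.landmark_of(s,q)[:2]])"
```

```text
clock: 2.78
tool_pos: [0.3484, 0.4332, 0.4801]
clock: 3.45
tool_pos: [0.4604, 0.167, 0.4772]
clock: 4.12
tool_pos: [0.4874, -0.0071, 0.4774]
orientation: [180.0, 0.0, -62.1]
force: [-0.3, -0.4, -0.8]
opening: 0.0006
gripper_force: 0.0
tool [ 0.4874 -0.0071  0.4774] [ 1.800e+02  1.000e-02 -6.214e+01] shift [ 0.2833  0.169  -0.0133] spin -0.0016
guide_arm [([292.9, 92.2], 0.77)]
gauge_knob [([303.5, 117.2], 0.9), ([288.9, 20.9], 0.63)]
gauge_foot []
spindle []
stand [([282.3, 27.8], 0.84)]
```

```bash
python3 -m creep '[[[0.15,0.08,0,0,0],[0.13,0.08,0,0,0],[0,0,0,0,0],[0,0,0,0,0]]]' | head -3
cat > m.py <<'E'
from h import *
import pickle,sys,os
D=pickle.load(open('d.pkl','rb')) if os.path.exists('d.pkl') else {}
def add(c,n):
    s,P,K,W=cam(c);save(s,n)
    for q in('guide_arm','gauge_knob','spindle','stand'):
        r=nets.landmark_of(s,q)[:1]
        if r and r[0]['confidence']>.5: D.setdefault(q,[]).append((P,r[0]['uv']));print(n,q,np.round(r[0]['uv'],1),round(r[0]['confidence'],2))
    for q in ('gauge_knob','spindle'):
        r=nets.masks_of(s,q)[:1]
        if r:
            m=r[0]['region'];(cx,cy),(a,b),t=cv2.minAreaRect(np.argwhere(m)[:,::-1].astype(np.float32));print(n,q,'mask',round(r[0]['confidence'],2),m.sum(),'rect',np.round([cx,cy,a,b,t],1))
for a in sys.argv[1:]: add(*a.split(':'))
pickle.dump(D,open('d.pkl','wb'))
for q in D:
    if len(D[q])>1: x,r=tri(D[q]);print(q,x.round(4),r)
go([.5,-.1,.45],-62)
E
python3 m.py side:s2 wrist:w2
python3 -m creep '[[[0.18,0,0,0,0],[0.18,0,0,0,0],[0.1,0,0,0,0],[0,0,0,0,0],[0,0,0,0,0]]]' | head -3
python3 m.py wrist:w3
python3 -c "
import cv2,numpy as np
cv2.imwrite('pics/m1.png',cv2.resize(np.hstack([cv2.imread('pics/w2.png'),cv2.imread('pics/w3.png')]),(800,300)))"
```

```text
clock: 4.75
tool_pos: [0.4855, -0.0718, 0.4776]
orientation: [180.0, 0.0, -62.3]
s2 guide_arm [196.2 239.1] 0.82
s2 gauge_knob [182.5 204.1] 0.82
s2 spindle [219.4 275.7] 0.59
s2 stand [225.7 291.4] 0.61
s2 gauge_knob mask 0.78 290 rect [182.  205.7  40.3  18.1  46.1]
s2 spindle mask 0.9 1468 rect [224.8 278.2 116.1  15.   43.4]
w2 guide_arm [256.1 154. ] 0.72
w2 gauge_knob [258.8 196.9] 0.71
w2 spindle [146.3  63.4] 0.71
w2 stand [255.6  73. ] 0.58
w2 gauge_knob mask 0.6 1389 rect [259.8 193.8  41.7  41.   45. ]
w2 spindle mask 0.88 4102 rect [259.  76. 152.  32.  90.]
guide_arm [ 0.4914 -0.0923  0.1257] [[0.0, -0.0], [0.1, 0.1]]
gauge_knob [ 0.4797 -0.0784  0.2354] [[1.4, 0.1], [4.2, 3.8]]
spindle [ 0.5726 -0.1518  0.0919] [[17.9, -16.1], [67.8, -0.2]]
stand [ 5.342e-01 -1.717e-01 -4.000e-04] [[-0.3, 0.1], [-0.6, -0.3]]
tool [ 0.4855 -0.0712  0.4777] [180.    -0.   -62.18] shift [0.1612 0.0031 0.1383] spin -0.002
clock: 5.87
tool_pos: [0.5288, -0.1535, 0.4769]
orientation: [179.9, 0.0, -62.3]
w3 spindle [257.4 157. ] 0.86
w3 stand [255.2 144.3] 0.69
w3 spindle mask 0.72 5090 rect [257.1 121.   31.  202.1   1.1]
guide_arm [ 0.4914 -0.0923  0.1257] [[0.0, -0.0], [0.1, 0.1]]
gauge_knob [ 0.4797 -0.0784  0.2354] [[1.4, 0.1], [4.2, 3.8]]
spindle [ 0.5554 -0.167   0.1285] [[11.7, -17.9], [87.0, -11.5], [-23.9, -5.0]]
stand [ 5.336e-01 -1.719e-01  3.000e-04] [[-0.5, 0.0], [-0.1, -0.3], [-0.8, -0.4]]
tool [ 0.5282 -0.152   0.478 ] [-1.7996e+02 -1.0000e-02 -6.2130e+01] shift [-0.2959  0.0029  0.1402] spin -0.0015
```

View pics/m1.png

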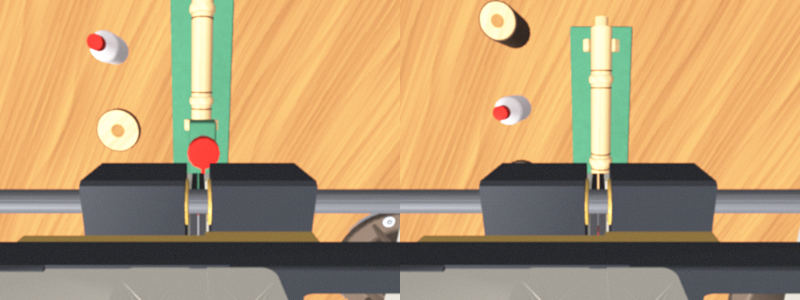

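```bash
python3 - <<'E'
from h import *
import pickle
D=pickle.load(open('d.pkl','rb'))
_,S,_,_=cam("side");_,T,_,_=cam("top")
Pw=D['gauge_knob'][1][0]
print('knob w2 atz',atz(Pw,(258.8,196.9),.232),atz(Pw,(259.8,194.5),.228))
print('knob tri',tri([(S,(185.6,204.9)),(T,(276.7,268.6)),(Pw,(258.8,196.0))]))
# spindle line: w3 mask centerline
P3=D['spindle'][-1][0]
im=cv2.imread('pics/w3.png').astype(int)
g=(im[:,:,2]>150)&(im[:,:,0]>90)
for v in (60,110,120,130,140,150,185):
    row=im[v]; wood=(row[:,2]-row[:,1]<70)&(row[:,2]>170)
    c=np.where(wood[225:290])[0]+225
    print(v,c.min() if len(c) else None,c.max() if len(c) else None, len(c))
uvs=[(0,0)]
a=D['spindle'];print(proj(P3,[.5336,-.1718,.065]))
E
```

```text
knob w2 atz [ 0.48311016 -0.07869944  0.232     ] [ 0.48274704 -0.07968738  0.228     ]
knob tri (array([ 0.48357617, -0.07485589,  0.22691529]), [[0.3, 0.4], [0.9, 0.7], [-3.2, 3.3]])
60 234 280 47
110 244 269 26
120 244 269 26
130 244 269 26
140 244 268 25
150 244 268 25
185 244 268 25
[254.65242463 149.87821937]
```

```bash
python3 - <<'E'
from h import *
import pickle
D=pickle.load(open('d.pkl','rb'))
_,S,_,_=cam("side");_,T,_,_=cam("top")
P3=D['spindle'][-1][0]
print('spindle',tri([(S,(214.3,272.6)),(T,(311.8,242.8)),(P3,(256.3,157))]),tri([(S,(219.4,275.7)),(T,(311.8,242.8)),(P3,(256.3,157))]))
a,b=atz(P3,(256.5,110),.065),atz(P3,(256,185),.065);d=b-a
print(a,b,'yaw stand',np.degrees(np.arctan2(-d[0],d[1])))
n=np.array([d[1],-d[0]])/np.hypot(d[0],d[1]) # stand x
print('knob lateral offset from rod line',(np.array([.4833,-.0787])-a[:2])@n,'stand origin',(np.array([.5336,-.1718])-a[:2])@n)
go([0.4835,-0.0787,0.420],-62)
E
```

```text
spindle (array([ 0.52402441, -0.15933586,  0.06899191]), [[4.0, 0.4], [0.9, 2.4], [0.6, 6.3]]) (array([ 0.52748443, -0.16078816,  0.05631296]), [[0.8, 0.3], [0.6, 0.8], [-1.5, 2.3]])
[ 0.55319982 -0.21362144  0.065     ] [ 0.51211808 -0.13453186  0.065     ] yaw stand 27.448860338594336
knob lateral offset from rod line 0.00016226082876940505 stand origin 0.0018845475010338276
tool [ 0.5283 -0.1523  0.4779] [-1.7998e+02 -1.0000e-02 -6.2160e+01] shift [-0.4304  0.0264  0.2894] spin -0.0018
```

```bash
python3 -m creep '[[[-0.15,0.01,0.05,0,0],[-0.15,0.01,0.05,0,0],[-0.13,0.006,0.05,0,0],[0,0,0.05,0,0],[0,0,0.05,0,0],[0,0,0.02,0,0],[0,0,0,0,0],[0,0,0,0,0]]]'
python3 -c "
from h import *
go([0.4835,-0.0787,0.410],-62)
s,P,K,W=cam('wrist');save(s,'w4')
for q in('gauge_knob',): print(q,[(np.round(d['uv'],1).tolist(),round(d['confidence'],2)) for d in nets.landmark_of(s,q)[:2]])
s,P,K,W=cam('side');f=s['frame'][120:300,120:320,::-1]
s2=cv2.imread('pics/w4.png')
cv2.imwrite('pics/m2.png',np.hstack([cv2.resize(f,(400,360)),cv2.resize(s2,(400,300))[:,:][[*range(300)]+[299]*60]]))"
```

```text
clock: 7.08
tool_pos: [0.4842, -0.0795, 0.4236]
orientation: [180.0, -0.0, -62.2]
force: [-0.3, 0.8, 0.1]
opening: 0.0008
gripper_force: 0.0
tool [ 0.4842 -0.0795  0.4236] [ 1.7996e+02 -1.0000e-02 -6.2240e+01] shift [-0.0052  0.0014  0.0679] spin -0.0026
gauge_knob [([250.1, 232.0], 0.92)]
```

View pics/m2.png

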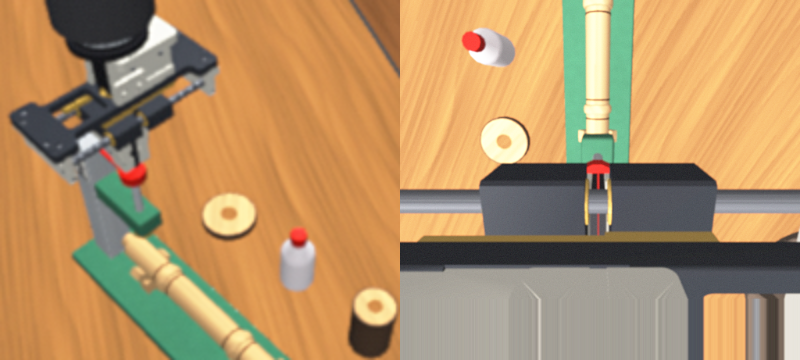

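The left half shows the closed fingertips just above the red knob at (135,172). In the wrist view on the right, the knob sits centred under the fingers at (598,168). I'll press slowly.

```bash
python3 -m creep '[[[0,0,0.02,0,0],[0,0,0.02,0,0],[0,0,0.02,0,0],[0,0,0.02,0,0],[0,0,0.02,0,0],[0,0,0.02,0,0],[0,0,0.02,0,0],[0,0,0.02,0,0]]]'
python3 -m creep '[[[0,0,0.02,0,0],[0,0,0.02,0,0],[0,0,0.02,0,0],[0,0,0.02,0,0],[0,0,0.01,0,0],[0,0,0,0,0],[0,0,0,0,0]]]'
```

```text
clock: 7.9
tool_pos: [0.4837, -0.079, 0.3914]
orientation: [180.0, -0.0, -62.2]
force: [-1.6, -1.7, 4.5]
opening: 0.0007
gripper_force: 1.6
clock: 8.48
tool_pos: [0.4838, -0.079, 0.3737]
orientation: [180.0, -0.0, -62.2]
force: [-2.8, -1.6, 4.9]
opening: 0.0007
gripper_force: 2.3
```

```bash
for i in 1; do python3 -m creep '[[[0,0,0.01,0,0],[0,0,0.01,0,0],[0,0,0.01,0,0],[0,0,0,0,0],[0,0,0,0,0]]]'; done | grep -E "clock|tool|force"
python3 -m creep '[[[0,0,0.006,0,0],[0,0,0,0,0],[0,0,0,0,0]]]'| grep -E "clock|tool|force"
python3 -m creep '[[[0,0,0.006,0,0],[0,0,0,0,0],[0,0,0,0,0]]]'| grep -E "clock|tool|force"
```

```text
clock: 8.9
tool_pos: [0.4837, -0.079, 0.3677]
force: [-1.3, -1.1, 4.6]
gripper_force: 2.5
clock: 9.15
tool_pos: [0.4837, -0.079, 0.3666]
force: [-0.9, -1.5, 5.6]
gripper_force: 2.6
clock: 9.4
tool_pos: [0.4837, -0.079, 0.3654]
force: [-2.8, -1.8, 5.5]
gripper_force: 2.6
```

```bash
python3 -m creep '[[[0,0,0.005,0,0],[0,0,0,0,0],[0,0,0,0,0]]]'| grep -E "clock|tool|force"
python3 -m creep '[[[0,0,0.005,0,0],[0,0,0,0,0],[0,0,0,0,0]]]'| grep -E "clock|tool|force"
python3 -c "
from h import *
s,P,K,W=cam('side');f=s['frame'][200:290,150:250,::-1]
cv2.imwrite('pics/m3.png',cv2.resize(f,(600,540)))"
```

```text
clock: 9.65
tool_pos: [0.4837, -0.079, 0.3652]
force: [-4.4, -0.1, 11.9]
gripper_force: 5.8
clock: 9.9
tool_pos: [0.4837, -0.079, 0.365]
force: [-7.0, -0.0, 17.7]
gripper_force: 9.3
```

View pics/m3.png

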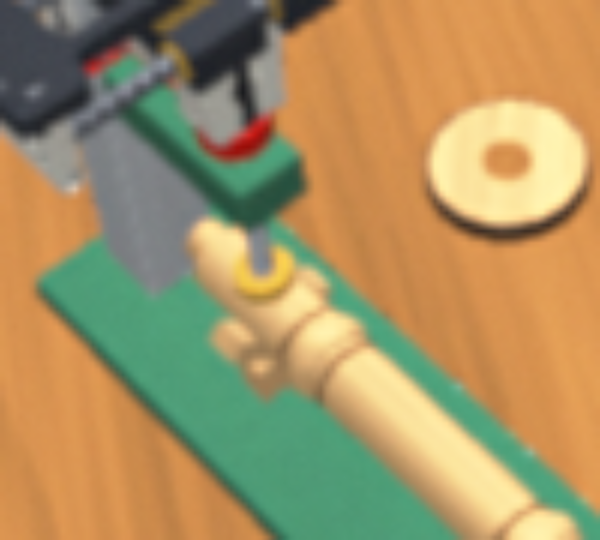

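The brass foot rests on the spindle at (263,270), and the force rose sharply on contact, which confirms it. I'll ease off a little, hold for a second, then let it rise.

```bash
python3 -m creep '[[[0,0,-0.004,0,0],[0,0,0,0,0],[0,0,0,0,0],[0,0,0,0,0],[0,0,0,0,0],[0,0,0,0,0],[0,0,0,0,0],[0,0,0,0,0]]]'| grep -E "clock|tool|force"
python3 -m creep '[[[0,0,0,0,0],[0,0,0,0,0],[0,0,0,0,0],[0,0,0,0,0],[0,0,0,0,0]]]'| grep -E "clock|tool|force"
python3 -m creep '[[[0,0,-0.03,0,0],[0,0,-0.03,0,0],[0,0,-0.03,0,0],[0,0,-0.03,0,0],[0,0,-0.03,0,0],[0,0,-0.03,0,0],[0,0,-0.03,0,0],[0,0,-0.03,0,0]]]'| grep -E "clock|tool|force"
python3 -m creep '[[[0,0,-0.05,0,0],[0,0,-0.05,0,0],[0,0,-0.05,0,0],[0,0,-0.05,0,1],[0,0,-0.05,0,1],[0,0,0,0,1]]]'| grep -E "clock|tool|force"
python3 -c "
from h import *
s,P,K,W=cam('side');f=s['frame'][180:290,140:260,::-1]
cv2.imwrite('pics/m4.png',cv2.resize(f,(600,550)))
t=np.radians(27.5);c=np.array([.5285,-.163])
s,P,K,W=cam('top');print([(np.round(d['uv'],1),d['confidence']) for d in nets.landmark_of(s,'spindle')[:1]])
go([.533,-.1735,.44],-62.5)"
```

```text
clock: 10.62
tool_pos: [0.4837, -0.0791, 0.3651]
force: [-5.1, -0.4, 13.3]
gripper_force: 6.4
clock: 11.03
tool_pos: [0.4837, -0.079, 0.3651]
force: [-5.6, -0.4, 12.4]
gripper_force: 6.4
clock: 11.7
tool_pos: [0.4837, -0.0789, 0.4125]
force: [0.9, 0.2, 0.3]
gripper_force: 0.0
clock: 12.2
tool_pos: [0.4842, -0.079, 0.4646]
force: [1.2, 0.2, -0.3]
gripper_force: 0.0
[]
tool [ 0.4835 -0.079   0.4618] [ 1.7999e+02  2.0000e-02 -6.2200e+01] shift [0.5335 0.0017 0.1087] spin 0.0034
```

View pics/m4.png

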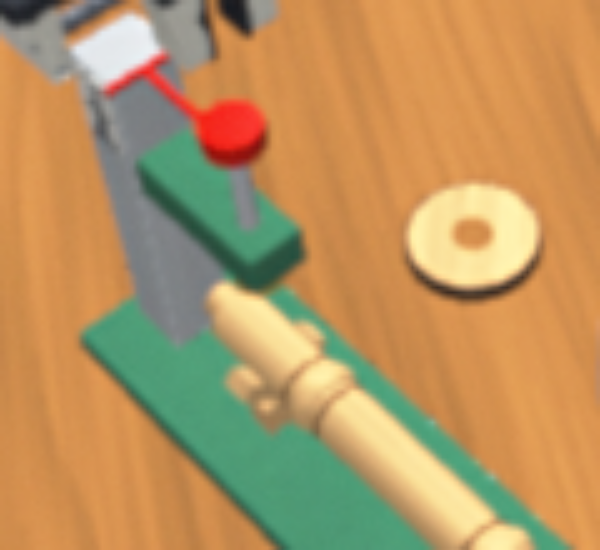

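The knob is fully up again at (232,132), with the spindle still in its rests. Next I'll go over the spindle's middle with the gripper open.

```bash
python3 -m creep '[[[0.15,0,0,0.003,1],[0.15,0,0,0,1],[0.15,0,0,0,1],[0.083,0,0.05,0,1],[0,0,0.05,0,1],[0,0,0.05,0,1],[0,0,0,0,1],[0,0,0,0,1]]]'| grep -E "clock|tool|ori|force"
python3 - <<'E'
from h import *
s,P,K,W=cam('wrist');save(s,'w5')
for q in('spindle','stand'): print(q,[(np.round(d['uv'],1).tolist(),round(d['confidence'],2)) for d in nets.landmark_of(s,q)[:1]])
t=np.radians(27.5);x,y=np.array([np.cos(t),np.sin(t)]),np.array([-np.sin(t),np.cos(t)])
im=s['frame'][:,:,::-1].copy()
for l in (-.145,-.105,-.062,-.03,0,.03): 
    u=proj(P,[*(np.array([.532,-.1727])+l*y),.065]);print(l,u.round(1));cv2.circle(im,tuple(int(i) for i in u.round()),2,(255,0,0),-1)
cv2.imwrite('pics/m5.png',im)
E
```

```text
clock: 13.02
tool_pos: [0.5327, -0.173, 0.4313]
orientation: [179.9, 0.1, -62.4]
force: [0.5, 0.0, 0.9]
gripper_force: 0.0
spindle [([252.6, 179.3], 0.85)]
stand [([251.0, 164.9], 0.67)]
-0.145 [251.3  24.8]
-0.105 [251.3  68.9]
-0.062 [251.3 113.4]
-0.03 [251.3 144.7]
0 [251.3 172.8]
0.03 [251.3 199.8]
```

View pics/m5.png

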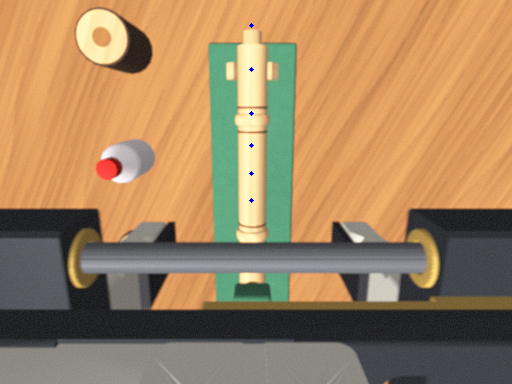

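The blue dots run along the rod. The beads sit at rows 119 and 233, so the spindle's middle is at row 178, about 6 mm towards stand +y. I'll descend there, with the opening centred on column 252.

```bash
python3 -c "
from h import *
go([.529,-.167,.224],-62.5)"
python3 -m creep '[[[-0.033,0,0.1,0,1],[0,0,0.13,0,1],[0,0,0.13,0,1],[0,0,0.13,0,1],[0,0,0.13,0,1],[0,0,0.13,0,1],[0,0,0,0,1],[0,0,0,0,1]]]'| grep -E "clock|tool|ori|force"
python3 -c "
from h import *
go([.529,-.167,.224],-62.5)
s,P,K,W=cam('wrist');save(s,'w6')"
```

```text
tool [ 0.5331 -0.1729  0.433 ] [-1.7994e+02 -4.0000e-02 -6.2400e+01] shift [-0.0362  0.0056  1.0447] spin 0.0011
clock: 13.83
tool_pos: [0.53, -0.1673, 0.2821]
orientation: [179.9, 0.0, -62.4]
force: [0.7, -0.1, 0.4]
gripper_force: 0.0
tool [ 0.53   -0.1673  0.2821] [ 1.799e+02  3.000e-02 -6.241e+01] shift [-0.0036  0.0035  0.2904] spin 0.001
```

View pics/w6.png

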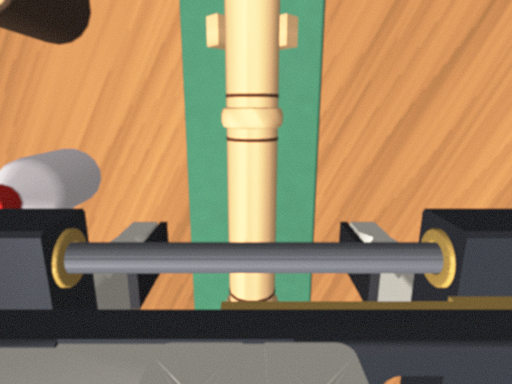

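The rod at column 252 is centred between the fingers, so I'll go down and close.

```bash
python3 -m creep '[[[0,0.003,0.1,0,1],[0,0,0.1,0,1],[0,0,0.06,0,1],[0,0,0.03,0,1],[0,0,0,0,1],[0,0,0,0,0],[0,0,0,0,0],[0,0,0,0,0]]]'| grep -E "clock|tool|ori|force"
python3 -m creep '[[[0,0,0,0,0],[0,0,0,0,0],[0,0,0,0,0],[0,0,0,0,0],[0,0,0,0,0],[0,0,0,0,0]]]'| grep -E "clock|tool|ori|force|open"
```

```text
clock: 14.55
tool_pos: [0.5301, -0.1679, 0.2255]
orientation: [-179.9, -0.1, -62.4]
force: [-0.1, 0.4, 0.0]
gripper_force: 0.0
clock: 15.05
tool_pos: [0.5295, -0.1679, 0.224]
orientation: [180.0, 0.0, -62.5]
force: [0.9, 0.1, -0.4]
opening: 0.0333
gripper_force: 0.0
```

```bash
python3 -m creep '[[[0,0,0,0,0],[0,0,0,0,0],[0,0,0,0,0],[0,0,0,0,0],[0,0,0,0,0],[0,0,0,0,0]]]'| grep -E "clock|tool|ori|force|open"
python3 -m creep '[[[0,0,-0.02,0,0],[0,0,-0.02,0,0],[0,0,-0.02,0,0],[0,0,-0.02,0,0],[0,0,-0.02,0,0],[0,0,-0.02,0,0],[0,0,-0.015,0,0],[0,0,0,0,0]]]'| grep -E "clock|tool|ori|force|open"
python3 -c "
from h import *
print(telemetry.get_obs()['moment'])
s,P,K,W=cam('side');f=s['frame'][200:320,150:290,::-1]
cv2.imwrite('pics/m7.png',cv2.resize(f,(700,600)))"
```

```text
clock: 15.55
tool_pos: [0.5301, -0.1677, 0.2243]
orientation: [-179.9, -0.0, -62.4]
force: [5.4, 2.2, -0.2]
opening: 0.0294
gripper_force: 30.0
clock: 16.22
tool_pos: [0.5297, -0.1679, 0.2519]
orientation: [-179.9, -0.0, -62.5]
force: [0.5, -0.3, -1.3]
opening: 0.0292
gripper_force: 30.0
[ 0.05387309 -0.09826498  0.02935318]
```

View pics/m7.png

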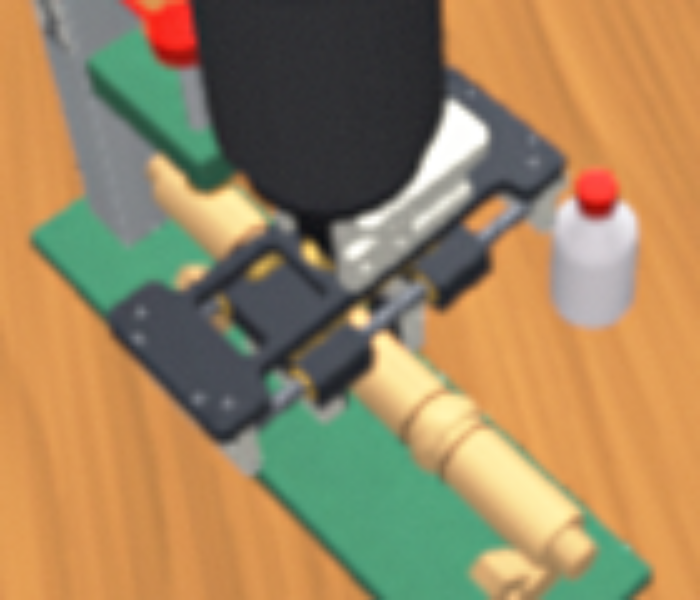

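The spindle is clear of the rests and level: its end at (575,545) is off the rest, and its far end is below the guide arm. I'll take it out along stand -x (tool +y), then up.

```bash
python3 -m creep '[[[0,0.02,0,0,0],[0,0.05,0,0,0],[0,0.07,0,0,0],[0,0.07,0,0,0],[0,0.07,0,0,0],[0,0.07,0,0,0],[0,0.07,0,0,0],[0,0.05,0,0,0]]]'| grep -E "clock|tool|ori|force|open"
python3 -m creep '[[[0,0.02,0,0,0],[0,0,0,0,0],[0,0,-0.03,0,0],[0,0,-0.08,0,0],[0,0,-0.1,0,0],[0,0,-0.1,0,0],[0,0,-0.1,0,0],[0,0,-0.1,0,0]]]'| grep -E "clock|tool|ori|force|open"
python3 -m creep '[[[0,0,-0.07,0,0],[0,0,-0.04,0,0],[0,0,-0.02,0,0],[0,0,0,0,0],[0,0,0,0,0],[0,0,0,0,0],[0,0,0,0,0],[0,0,0,0,0]]]'| grep -E "clock|tool|ori|force|open"
python3 -c "
from h import *
o=telemetry.get_obs();print(o['moment'],o['qvel'].round(2))
s,P,K,W=cam('side');f=s['frame'][150:340,100:350,::-1];f=cv2.resize(f,(526,400))
s,P,K,W=cam('wrist');cv2.imwrite('pics/m8.png',np.hstack([f,cv2.resize(s['frame'][:,150:370,::-1],(229,400))]))"
```

```text
clock: 16.93
tool_pos: [0.4442, -0.2122, 0.2511]
orientation: [180.0, 0.0, -62.5]
force: [0.0, 0.1, -2.3]
opening: 0.0294
gripper_force: 30.0
clock: 17.6
tool_pos: [0.4432, -0.2129, 0.3546]
orientation: [-180.0, -0.0, -62.4]
force: [0.3, -0.2, -1.9]
opening: 0.0292
gripper_force: 30.0
clock: 18.27
tool_pos: [0.4426, -0.2131, 0.3783]
orientation: [179.9, 0.0, -62.5]
force: [-0.5, 0.0, -1.8]
opening: 0.0293
gripper_force: 30.0
[ 0.02303299 -0.03424926  0.00132874] [-0.12 -0.14  0.27  0.1  -0.17 -0.1 ]
```

View pics/m8.png

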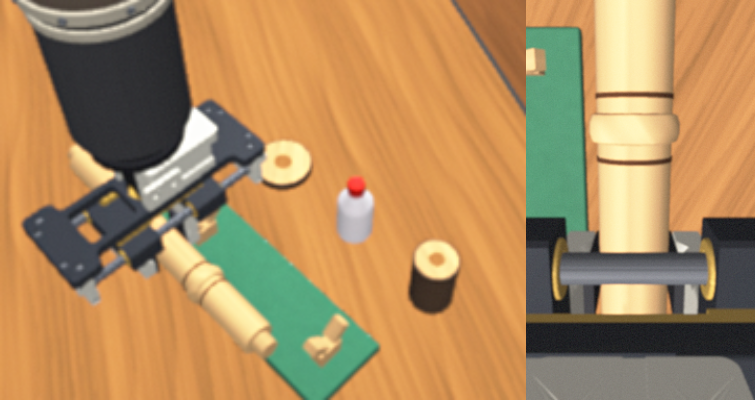

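The spindle is held level (about 15 cm up) and clear of the stand, and the slice, bottle and log are untouched. I'll hand the job in.

```bash
python3 -c "
from plant import workorder
print(workorder.close_job())"
```

```text
the job is handed in; nothing more can be done
None
```

The job is handed in: I pressed the gauge knob down onto the spindle, held it about a second and let it spring fully back up. The spindle is now held level and still, about 15 cm above where it lay, with the log, slice and glue bottle untouched; the hand-in gave no verdict.

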